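# Put the phone away in the charging box and shut the lid

## Robot

A 7-joint arm with a two-finger parallel gripper is mounted at the origin on the work surface. World frame = base frame: x ahead of the robot, y to its left, z up, the work surface at z = 0. Lengths are in m, angles in rad, forces in N, time in s.
With the tool pointing down it reaches from about 0.425 to 0.925 m from the base axis. Payload 6.8 kg.
Tool frame: the origin (TCP) lies midway between the tips of the shut fingers; the grasp point (between the pads) lies 19 mm behind it; z points along the fingers, y is the line along which they close (so a half turn about z gives the same grasp; the last joint's range is limited). The gripper opens to 88 mm and grips with 3 to 60 N. Pads are 20 mm wide; open, the fingers measure 115 mm over their backs; the gripper's body (75 mm by 178 mm) begins 61 mm behind the grasp point.
Start: joints at [0.992, 0.477, 0.022, 1.555, -0.011, 1.109, -0.083], TCP at [0.306, -0.602, 0.223] pointing down, gripper open.
Joint ranges: [-2.96, 2.96], [-0.34, 2.1], [-1.41, 1.46], [0.24, 2.44], [-1.37, 4.51], [0.17, 1.92], [-2.96, 2.96]. Speed limits (rad/s): [2.39, 2.39, 3.14, 3.14, 3.14, 3.14, 3.14].

## Interface

Orientations are given as a unit quaternion [x, y, z, w].
In Python, from rig import observe, capture, calibration, finish_job, spot_in, place_of gives the robot as it stands.
- The arm moves only by the tool drive_tool, never from a script. Its argument "steps" is a list of rows, each an object with "fingers": the finger opening in mm, from 0 to 87.8; "slide": the shift along the tool's x, y, z in mm, a list of three; "rotation": the turn, a rotation vector about the tool's x, y, z in degrees, a list of three. A call has 1 to 10 rows; each row shifts and turns the commanded pose from where the row before left it, along the tool's axes as they then stand; what a row does not reach is not made up. A row lasts 1/10 s, in which the tool goes at most 50 mm and 8.59 degrees, less where a joint would pass 70% of its speed; a pose out of reach is approached as far as the arm can. A call with a gripper value outside its range is refused whole. The fingers move at their own pace and stop on an object; "squeeze" is the grip in N (left out, the last holds). Time passes only in rows, so rows that do not move let the fingers close. It gives the time, the measured TCP pose, the force, the opening and the grip force at its end, in the units of the state.
- observe(): the state, without advancing time (a new reading comes with each control period).
- capture(name): name is "side" or "top"; returns (picture, depth): 384x512x3 uint8, red, green, blue; 384x512 float32, m along the optical axis (not along the pixel's ray), 0 where there is no reading.
- calibration(name): a dict with "fx", "fy", "cx", "cy" (pixels), "world_to_cam" (4x4, takes a point from world to camera coordinates). Camera axes: x right, y down, z forward; pixel columns grow to the right and rows downward; lengths in m; the calibration is good to about 2 mm. A picture is of the moment at which its call begins. calibration takes no time and is no camera call.
- finish_job(): hands the job in; it is judged then, once.
Trained networks look in the newest picture that a camera, given by its name, has taken for a name from the list of things; names that differ only in an ending like _2 or _b are one class to them, and where a whole thing is asked for, a point or a joint stands for the part that bears it (a point fixed in the world has none). Each returns a list of dicts, best first, with "conf" (0 to 1); they miss things now and then, are a little off and sometimes report something else, mostly with a low value. They report only what shows in the picture. A call takes as long as a camera call.
- spot_in(target, camera): "rect" ([left, top, right, bottom] in pixels, round what is visible of it).
- place_of(target, camera): "at" ([column, row] in pixels: a listed point, or the origin of a listed thing).
The state is a dict: "clock": time; "joint_positions": joint angles; "joint_velocities": joint speeds; "tau": joint torques, N m; "tcp_pos": TCP position; "tcp_rot": TCP orientation; "ft_force": force on the tool from outside, world axes, zero at the start; "torque": the same for the moment, N m; "opening": opening from 0.0 (shut) to 1.0 (fully open); "gripper_force": force on a finger pad.
Only numpy, scipy, OpenCV 4.12 (cv2) and the standard library are available. Lean on these libraries where they do the work, as an engineer would, in place of code of your own. Each camera call takes 0.05 s, during which the arm holds its last target. There are 200 camera calls.

## Task

Take the phone off its stand and stand it on its long edge in the free groove of the open charging box, lowering it in rather than dropping it. Then push the lid over past upright, take your hand away and let it fall shut by its own weight, leaving everything else where it is.

Things in the scene. Friction and masses are not known exactly. Their poses are not given: they have to be found in the camera images.
- phone: Phone to put away: black slab 11 x 152 x 75 mm, 0.2 kg. Origin at its centre; x (11 mm) out of the screen, y (152 mm) along it, z (75 mm) up. On its stand it leans back 30 degrees about y, z leaning away from the screen side towards the robot. Its upper 42 mm are free behind, 66 mm in front: pinch it across x at the upper edge, tool tilted likewise, and draw it out along z.
- stand: Aluminium phone stand, fixed, base 100 x 80 x 6 mm, 65 mm high. Origin at the underside of the base; x towards the side the screen faces, y along the phone. Its 70 mm wide back plate reaches 33 mm up the phone's back; the phone's lower edge sits on a ledge, held by a lip 9 mm high in front.
- box: Wooden charging box (base), fixed, 232 (x) x 180 (y) x 64 mm high, walls 6 mm. Origin at the centre of the underside, z up; lid hinged along x on top of the -y wall. The insert inside, its top 38 mm above the desk, has three grooves along y, 18 mm wide, 168 long, floors 12 mm above the desk, at x = -65, 0, +65 mm. One is free; which one varies.
- charge_strip: Flat rubber charging strip, 16 (x) x 150 (y) x 2 mm, fixed, lying on the floor of the free groove. Origin at the centre of its underside, y along the groove. A phone stood on it reaches 89 mm above the desk.
- lid (a joint): Lid angle: 0 shut, grows as it opens; starts resting on its stop at 1.92 rad (leaning outwards 20 degrees past upright). The lid weighs 0.25 to 0.45 kg, hinge lightly damped. It balances at about 1.27 rad (17 degrees past upright, inwards) and below that falls shut by itself in 1 to 3 s. Pushing it over takes 1 to 2 N near its free edge.
- lid_front (a point): Point on the lid: middle of its free edge, at the outer face. The lid is a wooden tray 232 x 180 mm, 38 mm deep over all, outer face flat. The point's y axis points from hinge to free edge, its z axis out of the outer face, x along the hinge.
- lid_hinge (a point): Middle of the lid's hinge axis, 64 mm above the desk on the box's -y edge; axes as for lid_front. The lid_front point lies 180 mm along y and 38 mm along z from it.
- power_bank: Grey power bank, 15 x 140 x 70 mm, standing on edge in one of the grooves, 82 mm high above the desk. To be left alone. Origin at the centre of its underside, y along the groove.
- old_phone: White spare phone, 12 x 144 x 71 mm, standing on edge in another groove, 83 mm high above the desk. To be left alone. Origin at the centre of its underside, y along the groove.
- flask: Black steel drinking flask, 70 mm across, 256 mm high, loose. Origin at the centre of its underside. To be left alone.
- mug: White mug, 80 mm across, 92 mm high, loose, handle on one side. Origin at the centre of its underside. To be left alone.
- mouse: Grey computer mouse, 110 x 62 x 34 mm, loose. Origin at the centre of its underside. To be left alone.

How it is judged:
By the outcome, as a careful person would: the job done as asked, in the order asked, and still so for the second after the job is handed in, with the robot touching nothing.
It also fails if it takes over 61 s, if anything falls off the work surface, if the arm or the gripper's body presses on something with over 40 N, if the wrist force passes 120 N, or if a joint passes its speed limit or range.

## Working session

There is one attempt and no reset: what is moved stays moved. The work goes in short steps, Python scripts to look and compute and a tool call to move; the robot and the scene stay as the last step left them, time stands still between calls to the robot, and variables do not carry over. Pictures are saved under pics/ and viewed, at most 10 in all, crops included, and the job is handed in when it is done.

Besides the shell and the picture viewer there is one more tool, called as name(argument=value, ...) on one line, values as JSON. drive_tool: Moves the arm, as the interface text tells. Its arguments: {"type":"object","properties":{"steps":{"type":"array"},"squeeze":{"type":"number"}},"required":["steps"]}

```bash
mkdir -p pics; cat > h.py <<'E'
import numpy as np, cv2
from rig import *
def deproj(cam,u,v,d):
    c=calibration(cam); p=np.array([(u-c["cx"])/c["fx"]*d,(v-c["cy"])/c["fy"]*d,d,1.])
    return (np.linalg.inv(c["world_to_cam"])@p)[:3]
def cloud(cam,depth):
    c=calibration(cam); v,u=np.indices(depth.shape)
    P=np.stack([(u-c["cx"])/c["fx"]*depth,(v-c["cy"])/c["fy"]*depth,depth,np.ones_like(depth)],-1)
    return (P@np.linalg.inv(c["world_to_cam"]).T)[...,:3]
E
python3 - <<'E'
from h import *
ims=[]
np.set_printoptions(precision=3,suppress=True)
for cam in("side","top"):
    im,d=capture(cam); np.savez(f"{cam}.npz",im=im,d=d)
    cv2.imwrite(f"pics/{cam}0.png",cv2.resize(im[...,::-1],(768,576)))
    X=cloud(cam,d)
    c=np.linalg.inv(calibration(cam)["world_to_cam"]);print(cam,"campos",c[:3,3],"fwd",c[:3,2])
    for t in ["phone","stand","box","charge_strip","lid_front","lid_hinge","power_bank","old_phone","flask","mug","mouse"]:
        r=place_of(t,cam)[:1]; s=spot_in(t,cam)[:1]
        if r:
            u,v=r[0]["at"]; a,b=int(np.clip(v,0,383)),int(np.clip(u,0,511)); print(t,np.round([u,v]),round(r[0]["conf"],2),X[a,b],[ (np.round(q["rect"]),round(q["conf"],2)) for q in s])
        else: print(t,"none")
print(observe())
E
```

```text
side campos [0.384 0.676 0.847] fwd [ 0.251 -0.591 -0.767]
phone [264. 267.] 0.7 [0.534 0.287 0.08 ] [(array([246., 239., 284., 300.]), 0.82)]
stand [258. 276.] 0.55 [0.539 0.314 0.073] [(array([236., 260., 280., 297.]), 0.9)]
box none
charge_strip [298. 165.] 0.58 [ 0.585 -0.143  0.016] [(array([296., 146., 300., 167.]), 0.68)]
lid_front [304.  77.] 0.95 [ 0.638 -0.305  0.236] [(array([266.,  75., 341., 136.]), 0.67)]
lid_hinge [296. 132.] 0.79 [ 0.629 -0.241  0.064] [(array([264.,  72., 342., 134.]), 0.95)]
power_bank [275. 158.] 0.74 [ 0.642 -0.078  0.084] [(array([272., 130., 282., 168.]), 0.44)]
old_phone [314. 163.] 0.77 [ 0.529 -0.144  0.041] [(array([262.,  79., 340., 135.]), 0.51)]
flask [204. 327.] 0.83 [0.603 0.471 0.067] [(array([172., 279., 212., 336.]), 0.68)]
mug none
mouse [196. 229.] 0.59 [0.763 0.229 0.034] [(array([179., 212., 212., 242.]), 0.68)]
top campos [0.601 0.091 1.13 ] fwd [ 0.037  0.029 -0.999]
phone [196. 229.] 0.72 [0.536 0.284 0.074] [(array([170., 221., 221., 237.]), 0.78)]
stand [201. 224.] 0.8 [0.549 0.271 0.05 ] [(array([185., 209., 215., 242.]), 0
[... 602 characters left out ...]
114., 183., 155., 206.]), 0.93)]
mug [267. 147.] 0.75 [0.78  0.073 0.007] [(array([254., 126., 279., 166.]), 0.85)]
mouse [220. 148.] 0.76 [0.775 0.218 0.035] [(array([207., 128., 233., 169.]), 0.64)]
{'clock': 2.3, 'joint_positions': array([ 0.992,  0.477,  0.022,  1.555, -0.012,  1.109, -0.083]), 'joint_velocities': array([-0.001, -0.001,  0.001, -0.   ,  0.   ,  0.001, -0.   ]), 'tau': array([ -0.001, -58.27 ,   1.532, -27.293,  -0.055,   0.01 ,  -0.   ]), 'tcp_pos': array([ 0.306, -0.602,  0.223]), 'tcp_rot': array([ 0.972,  0.233,  0.   , -0.   ]), 'ft_force': array([ 0.034, -1.444, -0.033]), 'torque': array([-0.006,  0.037,  0.058]), 'gripper_force': 0.0, 'opening': 0.9986901243621593}
```

View pictures.

View pics/top0.png

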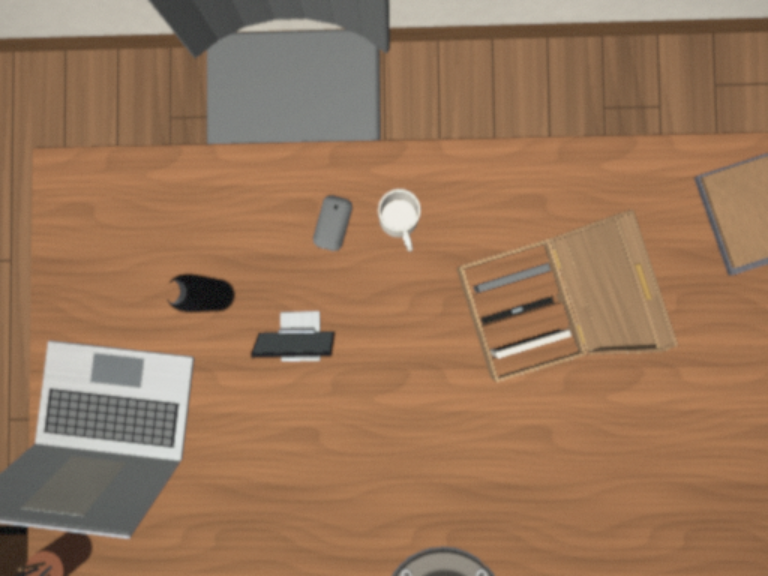

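View pics/side0.png

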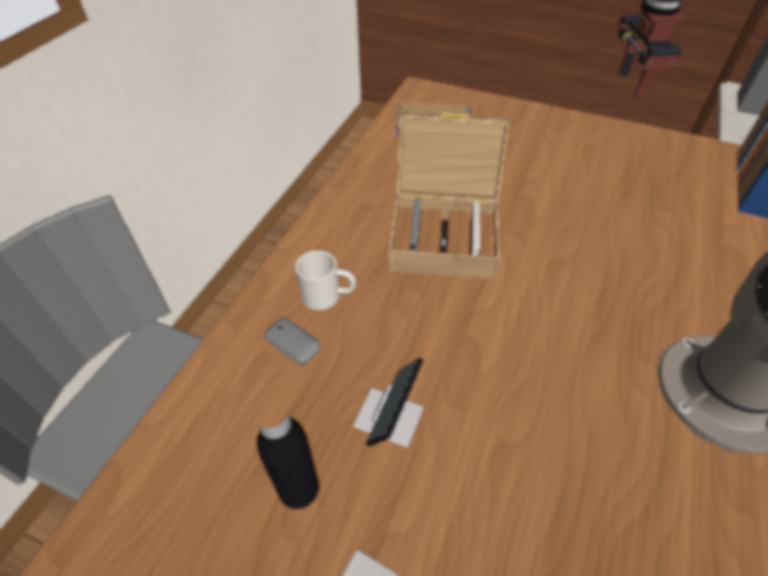

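```bash
python3 - <<'E'
from h import *
np.set_printoptions(precision=4,suppress=True)
z=np.load("top.npz");im,d=z["im"],z["d"];X=cloud("top",d)
def pts(rect,lo,hi,Xc=X):
    l,t,r,b=rect; P=Xc[t:b,l:r].reshape(-1,3); return P[(P[:,2]>lo)&(P[:,2]<hi)]
def rectfit(P,n):
    r=cv2.minAreaRect((P[:,:2]*1000).astype(np.float32)); print(n,len(P),r, P.mean(0))
# phone: dark pixels
for cam in("top","side"):
    z=np.load(cam+".npz");im,d=z["im"],z["d"];Xc=cloud(cam,d)
    l,t,r,b=(165,212,228,246) if cam=="top" else (240,232,290,305)
    P=Xc[t:b,l:r].reshape(-1,3); C=im[t:b,l:r].reshape(-1,3).max(1)
    Q=P[(C<70)&(P[:,2]>.03)&(P[:,2]<.15)]
    m=np.median(Q,0); k=np.linalg.norm(Q-m,axis=1)<.09; Q=Q[k]; m=Q.mean(0)
    for it in range(4):
        m=Q.mean(0);U,S,V=np.linalg.svd(Q-m,full_matrices=False); Q=Q[abs((Q-m)@V[2])<.006]
    print(cam,"phone",len(Q),m,V,"ext",np.ptp(Q@V.T,axis=0),"z",Q[:,2].min(),Q[:,2].max())
    top=Q[Q[:,2]>Q[:,2].max()-.008]; print(" topedge",top.mean(0),top[top[:,1].argmin()],top[top[:,1].argmax()])
rectfit(pts((305,170,370,196),.076,.09),"pb")
rectfit(pts((320,216,388,242),.076,.09),"old")
rectfit(pts((300,140,375,250),.058,.069),"rim")
rectfit(pts((110,178,160,210),.235,.27),"flask top")
P=pts((366,135,455,245),.10,.3)
m=P.mean(0);U,S,V=np.linalg.svd(P-m,full_matrices=False);print("lid",m,V[2],len(P),np.percentile(P,[1,99],axis=0))
rectfit(pts((366,135,455,245),.2,.3),"lid top")
rectfit(pts((300,196,380,218),.002,.025),"groove")
E
```

```text
top phone 399 [0.528  0.2823 0.0865] [[ 0.0106 -0.9999  0.0015]
 [-0.5244 -0.0043  0.8515]
 [-0.8514 -0.0098 -0.5244]] ext [0.1473 0.0699 0.0097] z 0.04711275614742294 0.1086243246890255
 topedge [0.5174 0.2826 0.1032] [0.5207 0.2089 0.1021] [0.5136 0.3551 0.1018]
side phone 602 [0.531  0.295  0.0843] [[ 0.0025  0.9997 -0.0252]
 [ 0.532  -0.0226 -0.8464]
 [ 0.8467  0.0113  0.5319]] ext [0.1466 0.07   0.008 ] z 0.04693378893741573 0.106939217963262
 topedge [0.5186 0.2917 0.1031] [0.5169 0.2165 0.1055] [0.5166 0.3604 0.1057]
pb 258 ((654.47021484375, -137.73455810546875), (14.820152282714844, 139.40536499023438), 16.450529098510742) [ 0.6545 -0.1374  0.0814]
old 236 ((528.8945922851562, -169.69210815429688), (12.674581527709961, 142.21762084960938), 16.49698257446289) [ 0.5291 -0.1695  0.0826]
rim 563 ((595.2354125976562, -167.34286499023438), (232.5675506591797, 203.07315063476562), 16.335819244384766) [ 0.6222 -0.1462  0.0638]
flask top 56 ((629.4534301757812, 439.5407409667969), (16.17807960510254, 36.98055648803711), 85.90309143066406) [0.6278 0.4367 0.2451]
lid [ 0.6339 -0.3077  0.1764] [-0.2713  0.9397  0.2082] 3640 [[ 0.5195 -0.3562  0.1022]
 [ 0.745  -0.2443  0.2396]]
lid top 1368 ((638.9384155273438, -313.4570007324219), (231.64877319335938, 47.96298599243164), 16.633939743041992) [ 0.639  -0.3157  0.2275]
groove 405 ((592.6776123046875, -139.20291137695312), (229.37606811523438, 63.844696044921875), 89.21205139160156) [ 0.5919 -0.1396  0.0126]
```

Top view: the stand with the phone is at about (292,340), the box at (520,310). The middle groove, with its dark strip at (517,311), is free; the power bank is at (512,278) and the white phone at (532,344). The lid is open to the right. The side view agrees. The box yaw is about 16.4° and the phone yaw about 0°.

```bash
cat >> h.py <<'E'
from scipy.spatial.transform import Rotation as Ro
C=np.array([.592,-.156,0]); yaw=16.45
bx=np.array([np.cos(np.radians(yaw)),np.sin(np.radians(yaw)),0]); by=np.array([-bx[1],bx[0],0])
def tool(y,z): return Ro.from_matrix(np.stack([np.cross(y,z),y,z],1))
s30,c30=.5,.8660254
PZ=np.array([-s30,0,c30]);PX=np.array([c30,0,s30])
RP=tool(PX,-PZ); RB=tool(bx,np.array([0,0,-1.]))
PC=np.array([.531,.285,.072])
def plan(p,R,n,p0=None,R0=None):
    o=observe(); p0=o["tcp_pos"] if p0 is None else p0; R0=Ro.from_quat(o["tcp_rot"]) if R0 is None else R0
    w=(R0.inv()*R).as_rotvec(degrees=True)/n
    print("total",np.round(w*n,1),np.round(R0.inv().apply(p-p0)*1000,1),"per-row rot",np.round(w,2))
    r=R0
    for i in range(n):
        print(np.round(r.inv().apply((p-p0)/n)*1000,1).tolist()); r=r*Ro.from_rotvec(w,degrees=True)
E
python3 - <<'E'
from h import *
pre=PC+PZ*(.0015+.10); w=np.array([.46,-.1,.30])
o=observe();R0=Ro.from_quat(o["tcp_rot"])
Rm=R0*Ro.from_rotvec((R0.inv()*RP).as_rotvec()*.55)
plan(w,Rm,12); plan(pre,RP,10,w,Rm); print(pre)
E
```

```text
total [-14.8   9.1 -33.8] [ 364.6 -377.2  -77.3] per-row rot [-1.23  0.76 -2.82]
[30.4, -31.4, -6.4]
[32.0, -29.8, -6.7]
[33.5, -28.0, -6.9]
[34.9, -26.2, -7.0]
[36.2, -24.3, -7.1]
[37.5, -22.3, -7.1]
[38.6, -20.3, -7.1]
[39.7, -18.2, -7.0]
[40.6, -16.1, -6.8]
[41.4, -13.9, -6.6]
[42.1, -11.7, -6.3]
[42.7, -9.5, -6.0]
total [-12.1   7.4 -27.7] [ 337.3 -205.1  111.4] per-row rot [-1.21  0.74 -2.77]
[33.7, -20.5, 11.1]
[34.5, -19.1, 11.2]
[35.3, -17.6, 11.2]
[36.0, -16.2, 11.3]
[36.6, -14.7, 11.5]
[37.1, -13.1, 11.7]
[37.5, -11.6, 11.9]
[37.9, -10.0, 12.1]
[38.2, -8.4, 12.4]
[38.4, -6.8, 12.8]
[0.48025    0.285      0.15990158]
```

drive_tool(steps=[{"fingers":60,"slide":[30,-31,-7],"rotation":[-1.2,0.8,-2.8]},{"fingers":60,"slide":[32,-30,-7],"rotation":[-1.2,0.8,-2.8]},{"fingers":60,"slide":[34,-28,-7],"rotation":[-1.2,0.8,-2.8]},{"fingers":60,"slide":[35,-26,-7],"rotation":[-1.2,0.8,-2.8]},{"fingers":60,"slide":[36,-24,-7],"rotation":[-1.2,0.8,-2.8]},{"fingers":60,"slide":[38,-22,-7],"rotation":[-1.2,0.8,-2.8]},{"fingers":60,"slide":[39,-20,-7],"rotation":[-1.2,0.8,-2.8]},{"fingers":60,"slide":[40,-18,-7],"rotation":[-1.2,0.8,-2.8]},{"fingers":60,"slide":[41,-16,-7],"rotation":[-1.2,0.8,-2.8]},{"fingers":60,"slide":[41,-14,-7],"rotation":[-1.2,0.8,-2.8]}], squeeze=20)

```text
clock: 3.3
tcp_pos: [0.4367, -0.1824, 0.2913]
tcp_rot: [0.879, 0.46, 0.092, 0.085]
ft_force: [0.3, -0.4, -0.0]
opening: 0.688
gripper_force: 0.0
```

```bash
python3 - <<'E'
from h import *
plan(PC+PZ*(.0015+.10),RP,12)
E
```

```text
total [-14.5   8.4 -33.5] [ 398.8 -259.1  107.1] per-row rot [-1.21  0.7  -2.79]
[33.2, -21.6, 8.9]
[34.1, -20.1, 8.9]
[35.0, -18.6, 8.9]
[35.7, -17.1, 9.0]
[36.4, -15.5, 9.1]
[37.0, -13.9, 9.2]
[37.6, -12.3, 9.4]
[38.0, -10.7, 9.6]
[38.4, -9.0, 9.9]
[38.6, -7.3, 10.2]
[38.8, -5.7, 10.5]
[38.9, -4.0, 10.9]
```

drive_tool(steps=[{"fingers":60,"slide":[33,-22,9],"rotation":[-1.2,0.7,-2.8]},{"fingers":60,"slide":[34,-20,9],"rotation":[-1.2,0.7,-2.8]},{"fingers":60,"slide":[35,-19,9],"rotation":[-1.2,0.7,-2.8]},{"fingers":60,"slide":[36,-17,9],"rotation":[-1.2,0.7,-2.8]},{"fingers":60,"slide":[36,-15,9],"rotation":[-1.2,0.7,-2.8]},{"fingers":60,"slide":[37,-14,9],"rotation":[-1.2,0.7,-2.8]},{"fingers":60,"slide":[38,-12,9],"rotation":[-1.2,0.7,-2.8]},{"fingers":60,"slide":[38,-11,10],"rotation":[-1.2,0.7,-2.8]},{"fingers":60,"slide":[38,-9,10],"rotation":[-1.2,0.7,-2.8]},{"fingers":60,"slide":[39,-7,10],"rotation":[-1.2,0.7,-2.8]}])

```text
clock: 4.3
tcp_pos: [0.4735, 0.2067, 0.1816]
tcp_rot: [0.721, 0.65, 0.169, 0.167]
ft_force: [1.1, 0.1, -0.3]
opening: 0.684
gripper_force: 0.0
```

```bash
python3 - <<'E'
from h import *
plan(PC+PZ*(.0015+.10),RP,2)
E
```

```text
total [-2.5  1.4 -5.6] [ 78.  -11.7  20.7] per-row rot [-1.23  0.68 -2.8 ]
[39.0, -5.9, 10.4]
[39.1, -4.2, 10.7]
```

drive_tool(steps=[{"fingers":60,"slide":[39,-6,10],"rotation":[-1.2,0.7,-2.8]},{"fingers":60,"slide":[39,-4,11],"rotation":[-1.2,0.7,-2.8]},{"fingers":60,"slide":[0,0,0],"rotation":[0,0,0]}])

```text
clock: 4.6
tcp_pos: [0.4784, 0.2895, 0.1588]
tcp_rot: [0.681, 0.686, 0.183, 0.179]
ft_force: [0.1, -0.3, 0.8]
opening: 0.684
gripper_force: 0.0
```

```bash
python3 - <<'E'
from h import *
np.set_printoptions(precision=4,suppress=True)
plan(PC+PZ*(.0015),RP,5)
R=Ro.from_quat(observe()["tcp_rot"]);print(observe()["joint_positions"])
im,d=capture("side");X=cloud("side",d)
l,t,r,b=(235,225,295,310)
P=X[t:b,l:r].reshape(-1,3);Cm=im[t:b,l:r].reshape(-1,3).max(1)
a=(P-PC)@PZ; n=(P-PC)@PX; y=P[:,1]-PC[1]
k=(Cm<80)&(abs(n)<.015)&(abs(a)<.055)&(abs(y)<.1)
print("n pct",np.percentile(n[k],[10,50,90]),"a",np.percentile(a[k],[1,5,95,99]),"y",np.percentile(y[k],[1,5,95,99]))
for lo in(-.07,-.035,0,.035): 
  q=k&(y>lo)&(y<lo+.035); print(lo,np.median(n[q]))
cv2.imwrite("pics/s1.png",cv2.resize(im[180:340,180:380,::-1],(800,640))[:600])
E
```

```text
total [-0.3 -0.4  0.3] [-5.2  2.7 99.9] per-row rot [-0.06 -0.08  0.05]
[-1.0, 0.5, 20.0]
[-1.0, 0.5, 20.0]
[-1.0, 0.5, 20.0]
[-1.0, 0.5, 20.0]
[-0.9, 0.5, 20.0]
[-0.1278  0.3392 -0.873   2.1863  1.1413  0.7401 -1.8125]
n pct [0.0034 0.0068 0.0077] a [-0.0299 -0.0251  0.0345  0.0355] y [-0.0686 -0.0613  0.0748  0.0759]
-0.07 0.007479010880337408
-0.035 0.007094687032847678
0 0.006795925058275474
0.035 0.006534054719352212
```

View pics/s1.png

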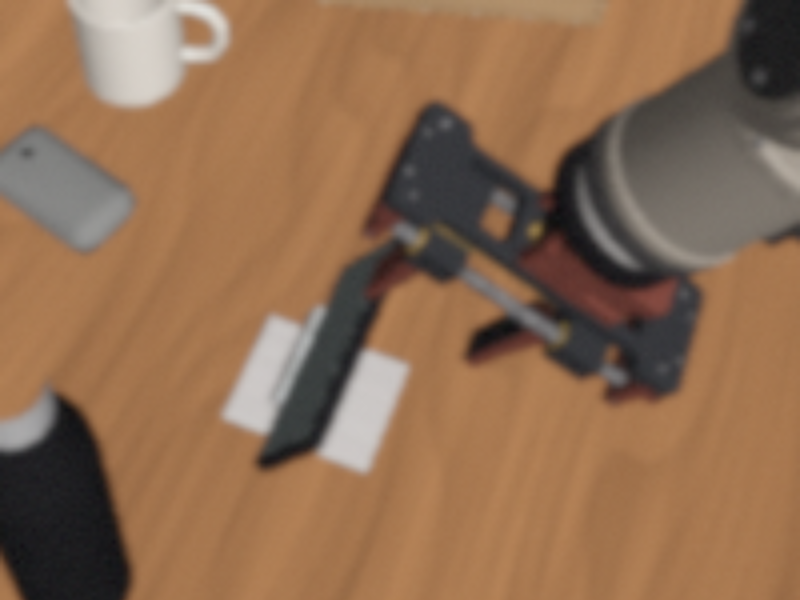

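drive_tool(steps=[{"fingers":60,"slide":[-2,2,20],"rotation":[0,0,0]},{"fingers":60,"slide":[-2,2,20],"rotation":[0,0,0]},{"fingers":60,"slide":[-1,0,20],"rotation":[0,0,0]},{"fingers":60,"slide":[0,0,20],"rotation":[0,0,0]},{"fingers":60,"slide":[0,0,15],"rotation":[0,0,0]},{"fingers":60,"slide":[0,0,5],"rotation":[0,0,0]},{"fingers":60,"slide":[0,0,0],"rotation":[0,0,0]}])

```text
clock: 5.35
tcp_pos: [0.5335, 0.2769, 0.0752]
tcp_rot: [0.684, 0.682, 0.181, 0.182]
ft_force: [-0.9, -0.3, 0.2]
opening: 0.684
gripper_force: 0.0
```

drive_tool(steps=[{"fingers":25,"slide":[0,0,0],"rotation":[0,0,0]},{"fingers":15,"slide":[0,0,0],"rotation":[0,0,0]},{"fingers":5,"slide":[0,0,0],"rotation":[0,0,0]},{"fingers":5,"slide":[0,0,0],"rotation":[0,0,0]},{"fingers":5,"slide":[0,0,0],"rotation":[0,0,0]},{"fingers":5,"slide":[0,0,0],"rotation":[0,0,0]},{"fingers":5,"slide":[0,0,0],"rotation":[0,0,0]}], squeeze=20)

```text
clock: 6.05
tcp_pos: [0.5328, 0.2785, 0.0749]
tcp_rot: [0.684, 0.683, 0.182, 0.182]
ft_force: [-1.4, 0.4, 0.9]
opening: 0.123
gripper_force: 20.0
```

```bash
python3 - <<'E'
from h import *
plan(PC+PZ*(.0015),RP,1)
E
```

```text
total [-0.2 -0.  -0.1] [ 6.5 -3.   0.2] per-row rot [-0.22 -0.01 -0.06]
[6.5, -3.0, 0.2]
```

drive_tool(steps=[{"fingers":5,"slide":[0,0,-8],"rotation":[0,0,0]},{"fingers":5,"slide":[0,0,-12],"rotation":[0,0,0]},{"fingers":5,"slide":[0,0,-20],"rotation":[0,0,0]},{"fingers":5,"slide":[0,0,-30],"rotation":[0,0,0]},{"fingers":5,"slide":[0,0,-30],"rotation":[0,0,0]},{"fingers":5,"slide":[0,0,-30],"rotation":[0,0,0]},{"fingers":5,"slide":[0,0,-10],"rotation":[0,0,0]},{"fingers":5,"slide":[0,0,0],"rotation":[0,0,0]}], squeeze=30)

```text
clock: 6.85
tcp_pos: [0.4631, 0.2791, 0.1984]
tcp_rot: [0.683, 0.683, 0.183, 0.182]
ft_force: [-0.5, -1.3, -2.2]
opening: 0.123
gripper_force: 30.0
```

```bash
python3 - <<'E'
from h import *
np.set_printoptions(precision=4,suppress=True)
o=observe();R0=Ro.from_quat(o["tcp_rot"]);p=o["tcp_pos"]
for cam in("side","top"):
    im,d=capture(cam);X=cloud(cam,d).reshape(-1,3)
    L=R0.inv().apply(X-p);c=im.reshape(-1,3).max(1)
    k=(abs(L[:,1])<.012)&(abs(L[:,0])<.12)&(L[:,2]>-.04)&(L[:,2]<.07)&(d.ravel()>0)
    q=L[k&(L[:,2]>.005)];print(cam,len(q),"x",np.percentile(q[:,0],[1,3,97,99]),"z",np.percentile(q[:,2],[90,97,99]),"y",np.percentile(q[:,1],[5,50,95]))
    # bottom edge line & tilt
    xs=[];zs=[]
    for x in np.arange(-.06,.07,.01):
        b=q[abs(q[:,0]-x)<.006]
        if len(b)>4: xs.append(x);zs.append(np.percentile(b[:,2],97))
    print(np.round(zs,3),np.degrees(np.arctan(np.polyfit(xs,zs,1)[0])) if len(xs)>3 else None)
    cv2.imwrite(f"pics/{cam}2.png",cv2.resize(im[...,::-1],(768,576)))
# placement: phone centre over groove; phone centre offset 6.5mm along tool x
T=C-by*.0065+np.array([0,0,.18])
plan(T,RB,14)
E
```

```text
side 349 x [-0.0636 -0.0561  0.0824  0.0828] z [0.037  0.0394 0.0409] y [-0.      0.0054  0.0061]
[0.04  0.038 0.04  0.039 0.038 0.038 0.039 0.038 0.039 0.039 0.039 0.039
 0.038] -0.5112155028372642
top 411 x [-0.0722 -0.0703  0.0748  0.0779] z [0.038  0.0415 0.0432] y [0.0014 0.0033 0.005 ]
[0.042 0.043 0.045 0.043 0.038 0.038 0.039 0.039 0.038 0.039 0.038 0.039
 0.04 ] -2.1228033871166723
total [ 29.6   4.3 -16.2] [-440.   105.5   79.4] per-row rot [ 2.11  0.31 -1.15]
[-31.4, 7.5, 5.7]
[-31.6, 7.1, 5.2]
[-31.8, 6.7, 4.8]
[-31.9, 6.2, 4.4]
[-32.1, 5.7, 4.0]
[-32.2, 5.2, 3.6]
[-32.3, 4.7, 3.3]
[-32.4, 4.1, 2.9]
[-32.5, 3.6, 2.6]
[-32.6, 3.0, 2.3]
[-32.7, 2.4, 2.1]
[-32.7, 1.8, 1.8]
[-32.8, 1.3, 1.6]
[-32.8, 0.6, 1.4]
```

View pics/side2.png

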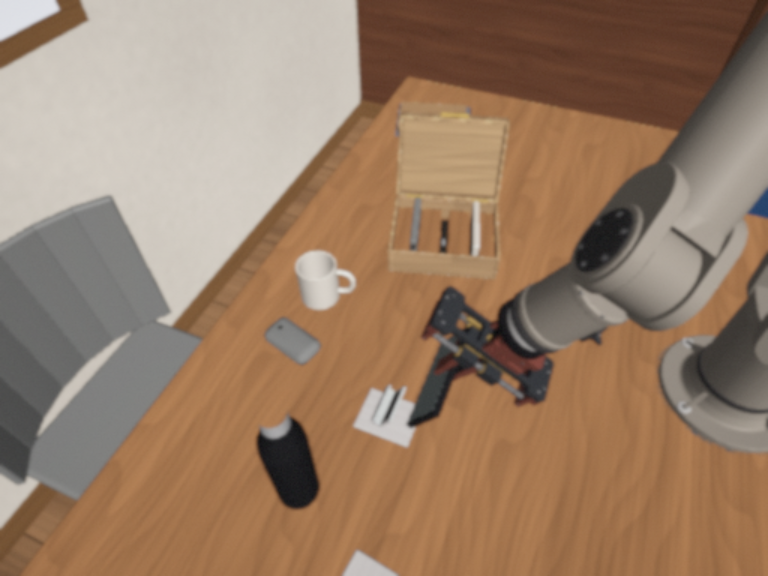

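drive_tool(steps=[{"fingers":5,"slide":[-20,5,3],"rotation":[2.1,0.3,-1.2]},{"fingers":5,"slide":[-31,7,5],"rotation":[2.1,0.3,-1.2]},{"fingers":5,"slide":[-32,7,5],"rotation":[2.1,0.3,-1.2]},{"fingers":5,"slide":[-32,7,5],"rotation":[2.1,0.3,-1.2]},{"fingers":5,"slide":[-32,6,4],"rotation":[2.1,0.3,-1.2]},{"fingers":5,"slide":[-32,6,4],"rotation":[2.1,0.3,-1.2]},{"fingers":5,"slide":[-32,5,4],"rotation":[2.1,0.3,-1.2]},{"fingers":5,"slide":[-32,5,3],"rotation":[2.1,0.3,-1.2]},{"fingers":5,"slide":[-32,4,3],"rotation":[2.1,0.3,-1.2]},{"fingers":5,"slide":[-32,4,3],"rotation":[2.1,0.3,-1.2]}])

```text
clock: 7.95
tcp_pos: [0.5588, -0.0234, 0.1836]
tcp_rot: [0.626, 0.776, 0.051, 0.053]
ft_force: [0.1, -0.7, -2.3]
opening: 0.128
gripper_force: 30.0
```

```bash
python3 - <<'E'
from h import *
plan(C-by*.0065+np.array([0,0,.15]),RB,5)
E
```

```text
total [ 8.3  1.3 -4.2] [-142.4   -0.4   36.5] per-row rot [ 1.67  0.27 -0.84]
[-28.5, -0.1, 7.3]
[-28.5, -0.3, 7.2]
[-28.5, -0.5, 7.1]
[-28.6, -0.7, 6.9]
[-28.6, -0.9, 6.8]
```

drive_tool(steps=[{"fingers":5,"slide":[-32,0,2],"rotation":[1.7,0.3,-0.8]},{"fingers":5,"slide":[-32,0,6],"rotation":[1.7,0.3,-0.8]},{"fingers":5,"slide":[-32,-1,8],"rotation":[1.7,0.3,-0.8]},{"fingers":5,"slide":[-28,-1,10],"rotation":[1.7,0.3,-0.8]},{"fingers":5,"slide":[-18,-1,10],"rotation":[1.6,0.2,-0.9]},{"fingers":5,"slide":[0,0,0],"rotation":[0,0,0]},{"fingers":5,"slide":[0,0,0],"rotation":[0,0,0]}])

```text
clock: 8.65
tcp_pos: [0.5919, -0.1593, 0.1493]
tcp_rot: [0.599, 0.8, 0.001, -0.0]
ft_force: [0.1, 0.2, -2.4]
opening: 0.124
gripper_force: 30.0
```

```bash
cat > m.py <<'E'
from h import *
import sys
np.set_printoptions(precision=4,suppress=True)
o=observe();R0=Ro.from_quat(o["tcp_rot"]);p=o["tcp_pos"]
for cam in("side","top"):
    im,d=capture(cam);X=cloud(cam,d).reshape(-1,3)
    L=R0.inv().apply(X-p);B=np.c_[(X-C)@bx,(X-C)@by,X[:,2]]
    k=(abs(L[:,1])<.012)&(abs(L[:,0])<.12)&(L[:,2]>.003)&(L[:,2]<.05)&(d.ravel()>0)&(im.reshape(-1,3).max(1)<110)
    q=L[k];b=B[k];print(cam,len(q),"tool x",np.percentile(q[:,0],[1,3,97,99]),"z",np.percentile(q[:,2],[90,97,99]),"y",np.percentile(q[:,1],[5,50,95]) ,"box y",np.percentile(b[:,1],[1,3,97,99]),"box x",np.percentile(b[:,0],[5,50,95]))
    # box rim
    r=B[(abs(B[:,2]-.064)<.004)&(abs(B[:,0])<.13)&(abs(B[:,1])<.11)]
    e=r[r[:,0]>.1][:,0];f=r[r[:,0]<-.1][:,0];g=r[r[:,1]>.08][:,1];h=r[r[:,1]<-.085][:,1]
    print(" rim x+",np.percentile(e,[2,50,98]) if len(e) else 0,"x-",np.percentile(f,[2,50,98]) if len(f) else 0,"y+",np.percentile(g,[2,50,98]) if len(g) else 0)
    for s,t in((.0655,"pb"),(-.065,"old")):
        w=B[(abs(B[:,0]-s)<.015)&(B[:,2]>.076)&(B[:,2]<.088)&(abs(B[:,1])<.09)]
        if len(w)>10: print(" ",t,np.percentile(w[:,0],[3,50,97]),np.polyfit(w[:,1],w[:,0],1))
    cv2.imwrite(f"pics/{cam}{sys.argv[1]}.png",cv2.resize(im[...,::-1],(768,576)))
plan(C-by*.0065+np.array([0,0,.15]),RB,1)
E
python3 m.py 3
```

```text
side 40 tool x [-0.0002  0.0069  0.085   0.0853] z [0.0379 0.0401 0.0417] y [-0.0032  0.0021  0.0051] box y [-0.0033  0.0038  0.0819  0.0822] box x [-0.0041  0.0013  0.0043]
 rim x+ [0.1009 0.1135 0.1174] x- [-0.114  -0.1103 -0.1011] y+ [0.0827 0.0892 0.0925]
  pb [0.0596 0.0664 0.0735] [-0.0017  0.0665]
  old [-0.0681 -0.0622 -0.0582] [ 0.0003 -0.0631]
top 36 tool x [0.0127 0.0128 0.0821 0.0822] z [0.0344 0.0377 0.0378] y [-0.0033  0.0039  0.0042] box y [0.0096 0.0097 0.079  0.0791] box x [-0.0041  0.003   0.0033]
 rim x+ [0.1012 0.1122 0.116 ] x- [-0.1158 -0.1121 -0.1021] y+ [0.0824 0.0865 0.0895]
  pb [0.0582 0.0648 0.0721] [0.0071 0.0647]
  old [-0.0701 -0.0643 -0.0587] [-0.0034 -0.0642]
total [ 0.2 -0.1  0. ] [-4.4  0.3  0.7] per-row rot [ 0.17 -0.06  0.03]
[-4.4, 0.3, 0.7]
```

View pics/side3.png

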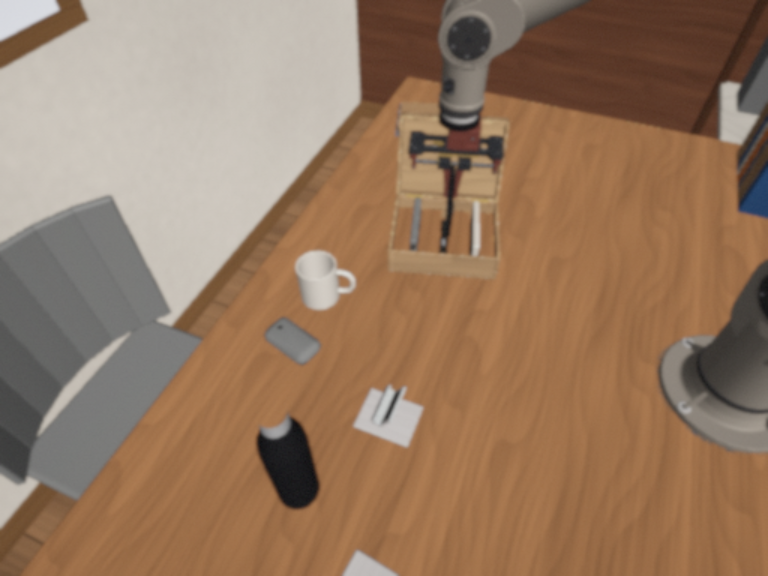

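drive_tool(steps=[{"fingers":5,"slide":[-4.5,0.8,6],"rotation":[0.2,0,0]},{"fingers":5,"slide":[0,0,14],"rotation":[0,0,0]},{"fingers":5,"slide":[0,0,20],"rotation":[0,0,0]},{"fingers":5,"slide":[0,0,14],"rotation":[0,0,0]},{"fingers":5,"slide":[0,0,8],"rotation":[0,0,0]},{"fingers":5,"slide":[0,0,6],"rotation":[0,0,0]},{"fingers":5,"slide":[0,0,0],"rotation":[0,0,0]},{"fingers":5,"slide":[0,0,0],"rotation":[0,0,0]}])

```text
clock: 9.55
tcp_pos: [0.595, -0.1635, 0.0834]
tcp_rot: [0.599, 0.801, 0.0, 0.0]
ft_force: [0.5, 0.8, -1.7]
opening: 0.123
gripper_force: 30.0
```

```bash
python3 - <<'E'
from h import *
plan(C-by*.0065+bx*.0005+np.array([0,0,.056]),RB,1)
E
```

```text
total [ 0.   0.  -0.1] [ 1.6 -0.2 27.4] per-row rot [ 0.02  0.   -0.06]
[1.6, -0.2, 27.4]
```

drive_tool(steps=[{"fingers":5,"slide":[1.5,0,4],"rotation":[0,0,0]},{"fingers":5,"slide":[0,0,4],"rotation":[0,0,0]},{"fingers":5,"slide":[0,0,4],"rotation":[0,0,0]},{"fingers":5,"slide":[0,0,4],"rotation":[0,0,0]},{"fingers":5,"slide":[0,0,4],"rotation":[0,0,0]},{"fingers":5,"slide":[0,0,3],"rotation":[0,0,0]},{"fingers":5,"slide":[0,0,2],"rotation":[0,0,0]},{"fingers":5,"slide":[0,0,0],"rotation":[0,0,0]}])

```text
clock: 10.35
tcp_pos: [0.5942, -0.1621, 0.0578]
tcp_rot: [0.599, 0.801, -0.0, -0.0]
ft_force: [-0.1, 0.0, -2.7]
opening: 0.12
gripper_force: 30.0
```

drive_tool(steps=[{"fingers":5,"slide":[0,0,1],"rotation":[0,0,0]},{"fingers":5,"slide":[0,0,1],"rotation":[0,0,0]},{"fingers":5,"slide":[0,0,1],"rotation":[0,0,0]},{"fingers":5,"slide":[0,0,0],"rotation":[0,0,0]}])

```text
clock: 10.75
tcp_pos: [0.5945, -0.162, 0.0573]
tcp_rot: [0.599, 0.801, -0.001, 0.0]
ft_force: [-6.1, 1.1, 16.1]
opening: 0.122
gripper_force: 30.0
```

```bash
python3 - <<'E'
from h import *
np.set_printoptions(precision=4,suppress=True)
for cam in("top","side"):
    im,d=capture(cam);X=cloud(cam,d).reshape(-1,3);B=np.c_[(X-C)@bx,(X-C)@by,X[:,2]];c=im.reshape(-1,3).max(1)
    for lo,hi in((-.075,-.045),(-.045,-.02),(.02,.045),(.045,.075)):
        k=(abs(B[:,0])<.009)&(B[:,1]>lo)&(B[:,1]<hi)&(B[:,2]>.075)&(B[:,2]<.1)&(c<110)
        if k.sum()>3: print(cam,lo,k.sum(),np.percentile(B[k,2],[10,50,80,95]),"x",np.median(B[k,0]))
    for s in(.065,-.065):
        k=(abs(B[:,0]-s)<.004)&(abs(B[:,1])<.06)&(B[:,2]>.075)&(B[:,2]<.1);print(" ref",s,np.median(B[k,2]))
E
```

```text
top 0.02 34 [0.0858 0.0884 0.0902 0.092 ] x 0.0005619558206310534
top 0.045 42 [0.0857 0.0885 0.09   0.0916] x -0.0005087694477846461
 ref 0.065 0.08274103753337014
 ref -0.065 0.08339922393995436
side -0.075 7 [0.0867 0.0885 0.0889 0.0895] x -0.0010046500085512217
side -0.045 15 [0.0873 0.0899 0.0911 0.0914] x 0.0010276921880077875
side 0.02 19 [0.0871 0.089  0.0896 0.0912] x 0.0018135478218135595
side 0.045 25 [0.0832 0.0894 0.0908 0.0911] x 0.0012730018713993814
 ref 0.065 0.08239447663995308
 ref -0.065 0.08349646242782655
```

Phone seated (top at 89 mm). Releasing gently and withdrawing.

drive_tool(steps=[{"fingers":5,"slide":[0,0,-1.5],"rotation":[0,0,0]},{"fingers":12,"slide":[0,0,0],"rotation":[0,0,0]},{"fingers":15,"slide":[0,0,0],"rotation":[0,0,0]},{"fingers":28,"slide":[0,0,0],"rotation":[0,0,0]},{"fingers":28,"slide":[0,0,0],"rotation":[0,0,0]},{"fingers":28,"slide":[0,0,-6],"rotation":[0,0,0]},{"fingers":28,"slide":[0,0,-15],"rotation":[0,0,0]},{"fingers":28,"slide":[0,0,-25],"rotation":[0,0,0]},{"fingers":28,"slide":[0,0,-35],"rotation":[0,0,0]},{"fingers":28,"slide":[0,0,-40],"rotation":[0,0,0]}])

```text
clock: 11.85
tcp_pos: [0.5937, -0.1619, 0.1791]
tcp_rot: [0.599, 0.801, -0.0, -0.001]
ft_force: [0.5, -0.5, 0.5]
opening: 0.321
gripper_force: 0.0
```

```bash
python3 - <<'E'
from h import *
np.set_printoptions(precision=4,suppress=True)
im,d=capture("top");X=cloud("top",d).reshape(-1,3);B=np.c_[(X-C)@bx,(X-C)@by,X[:,2]];c=im.reshape(-1,3).max(1)
k=(abs(B[:,0])<.02)&(abs(B[:,1])<.09)&(B[:,2]>.07)&(B[:,2]<.1);b=B[k]
print(len(b),np.percentile(b,[2,50,98],axis=0),np.polyfit(b[:,1],b[:,0],1) if len(b)>5 else 0)
L=C-by*.09+np.array([0,0,.064])
print("hinge",L)
# up to z .36, sideways around lid to behind it
W1=C-by*.0065;W1[2]=.40
W2=L-by*.22;W2[2]=.40
W3=L-by*.17;W3[2]=.205   # behind lid
plan(W1,RB,1);plan(W2,RB,1,W1,RB);plan(L-by*.17+[0,0,.205-.064],RB,1,W2,RB);print(W2)
E
```

```text
158 [[-0.0074 -0.0211  0.0747]
 [-0.0011  0.0286  0.0883]
 [ 0.0044  0.0732  0.0921]] [ 0.0027 -0.0011]
hinge [ 0.6175 -0.2423  0.064 ]
total [ 0.5  0.2 -0. ] [  -0.4   -2.2 -213.3] per-row rot [ 0.46  0.23 -0.03]
[-0.4, -2.2, -213.3]
total [0. 0. 0.] [-303.5   -0.     0. ] per-row rot [0. 0. 0.]
[-303.5, -0.0, 0.0]
total [0. 0. 0.] [ 50.   0. 195.] per-row rot [0. 0. 0.]
[50.0, 0.0, 195.0]
[ 0.6798 -0.4533  0.4   ]
```

drive_tool(steps=[{"fingers":0,"slide":[0,0,-45],"rotation":[0,0,0]},{"fingers":0,"slide":[0,0,-45],"rotation":[0,0,0]},{"fingers":0,"slide":[-10,0,-40],"rotation":[0,0,0]},{"fingers":0,"slide":[-40,0,0],"rotation":[0,0,0]},{"fingers":0,"slide":[-45,0,0],"rotation":[0,0,0]},{"fingers":0,"slide":[-45,0,0],"rotation":[0,0,0]},{"fingers":0,"slide":[-45,0,0],"rotation":[0,0,0]},{"fingers":0,"slide":[-45,0,0],"rotation":[0,0,0]},{"fingers":0,"slide":[-45,0,0],"rotation":[0,0,0]},{"fingers":0,"slide":[-20,0,0],"rotation":[0,0,0]}])

```text
clock: 12.9
tcp_pos: [0.6767, -0.4503, 0.3073]
tcp_rot: [0.601, 0.799, -0.001, 0.0]
ft_force: [0.5, 0.1, -0.2]
opening: 0.004
gripper_force: 0.0
```

```bash
python3 - <<'E'
from h import *
L=C-by*.09
plan(L-by*.18+np.array([0,0,.205]),RB,4)
im,d=capture("side");cv2.imwrite("pics/s4.png",cv2.resize(im[...,::-1],(768,576)))
E
```

```text
total [-0.   0.1 -0.3] [ 36.3   1.9 102.3] per-row rot [-0.01  0.01 -0.09]
[9.1, 0.5, 25.6]
[9.1, 0.5, 25.6]
[9.1, 0.5, 25.6]
[9.1, 0.5, 25.6]
```

View pics/s4.png

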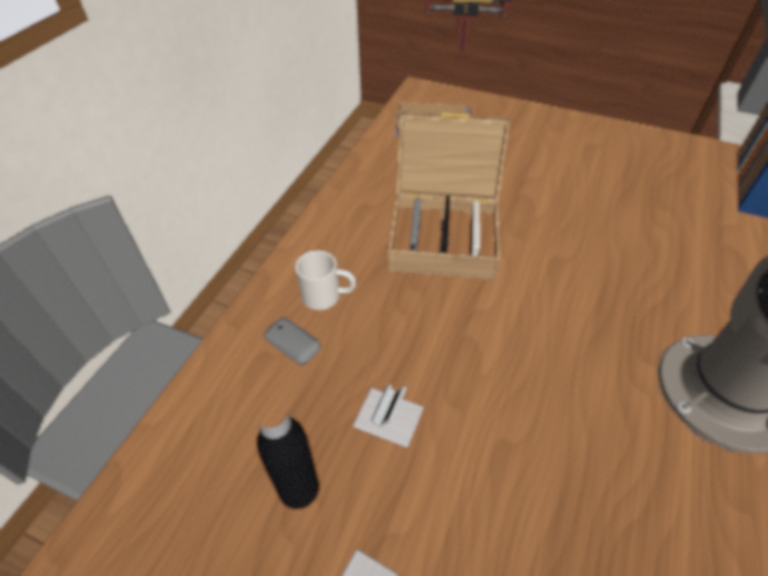

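```bash
python3 - <<'E'
from h import *
z=np.load("top.npz");X=cloud("top",z["d"])[95:185,460:512].reshape(-1,3)
for lo,hi in((.01,.05),(.05,.1),(.1,.3)):
    k=(X[:,2]>lo)&(X[:,2]<hi)
    if k.sum():print(lo,k.sum(),X[k].min(0).round(3),X[k].max(0).round(3))
print(X[len(X)//2+10].round(3))
E
```

```text
0.01 2677 [ 0.658 -0.661  0.01 ] [ 0.901 -0.519  0.037]
[ 0.79  -0.541  0.002]
```

drive_tool(steps=[{"fingers":0,"slide":[5,1,25],"rotation":[0,0,0]},{"fingers":0,"slide":[10,1,30],"rotation":[0,0,0]},{"fingers":0,"slide":[10,0,27],"rotation":[0,0,0]},{"fingers":0,"slide":[10,0,20],"rotation":[0,0,0]},{"fingers":0,"slide":[0,0,0],"rotation":[0,0,0]},{"fingers":0,"slide":[0,0,0],"rotation":[0,0,0]}])

```text
clock: 13.55
tcp_pos: [0.6697, -0.4109, 0.2068]
tcp_rot: [0.599, 0.801, 0.0, 0.0]
ft_force: [-0.3, -0.4, 0.3]
opening: 0.004
gripper_force: 0.0
```

drive_tool(steps=[{"fingers":0,"slide":[25,0,0],"rotation":[0,0,0]},{"fingers":0,"slide":[25,0,0],"rotation":[0,0,0]},{"fingers":0,"slide":[10,0,0],"rotation":[0,0,0]},{"fingers":0,"slide":[8,0,0],"rotation":[0,0,0]},{"fingers":0,"slide":[8,0,0],"rotation":[0,0,0]},{"fingers":0,"slide":[8,0,0],"rotation":[0,0,0]},{"fingers":0,"slide":[8,0,0],"rotation":[0,0,0]},{"fingers":0,"slide":[8,0,0],"rotation":[0,0,0]},{"fingers":0,"slide":[8,0,0],"rotation":[0,0,0]},{"fingers":0,"slide":[8,0,0],"rotation":[0,0,0]}])

```text
clock: 14.55
tcp_pos: [0.6364, -0.2989, 0.2052]
tcp_rot: [0.599, 0.801, -0.0, -0.0]
ft_force: [0.6, -1.2, 1.2]
opening: 0.004
gripper_force: 0.6
```

```bash
cat > l.py <<'E'
from h import *
H=C-by*.09+np.array([0,0,.064]);o=observe();t=o["tcp_pos"]-H
print("tcp v",round(t@by,4),"u",round(t@bx,4),"z",round(o["tcp_pos"][2],4))
im,d=capture("side");X=cloud("side",d).reshape(-1,3)-H
u,v,z=X@bx,X@by,X[:,2];k=(abs(u)<.112)&(abs(u)>.04)&(z>.05)&(z<.2)&(abs(v)<.13)
from numpy.linalg import svd
P=np.c_[v,z][k]
if len(P)>30:
    for _ in range(4):
        a=svd(P-P.mean(0),full_matrices=False)[2]; r=(P-P.mean(0))@a[1]; P=P[abs(r)<.015]
    a=a[0]*np.sign(a[0][1]);print("lid deg",np.degrees(np.arctan2(a[1],a[0])),len(P),"zmax",P[:,1].max()+.064)
E
python3 l.py
```

```text
tcp v -0.0596 u 0.0022 z 0.2052
lid deg 90.4846446686094 1409 zmax 0.24525289879277512
```

drive_tool(steps=[{"fingers":0,"slide":[8,0,0],"rotation":[0,0,0]},{"fingers":0,"slide":[8,0,0],"rotation":[0,0,0]},{"fingers":0,"slide":[8,0,0],"rotation":[0,0,0]},{"fingers":0,"slide":[8,0,0],"rotation":[0,0,0]},{"fingers":0,"slide":[7,0,0],"rotation":[0,0,0]},{"fingers":0,"slide":[7,0,0],"rotation":[0,0,0]},{"fingers":0,"slide":[7,0,0],"rotation":[0,0,0]}])

```text
clock: 15.3
tcp_pos: [0.6216, -0.2482, 0.2054]
tcp_rot: [0.599, 0.801, -0.0, -0.0]
ft_force: [0.9, -0.4, 1.5]
opening: 0.003
gripper_force: 0.2
```

```bash
python3 l.py
```

```text
tcp v -0.0068 u 0.0023 z 0.2054
lid deg 66.08541596162156 1166 zmax 0.24887542241057403
```

drive_tool(steps=[{"fingers":0,"slide":[-15,0,0],"rotation":[0,0,0]},{"fingers":0,"slide":[-35,0,0],"rotation":[0,0,0]},{"fingers":0,"slide":[-40,0,-5],"rotation":[0,0,0]},{"fingers":0,"slide":[-40,0,-10],"rotation":[0,0,0]},{"fingers":0,"slide":[-40,0,-20],"rotation":[0,0,0]},{"fingers":0,"slide":[0,0,-20],"rotation":[0,0,0]},{"fingers":0,"slide":[0,0,0],"rotation":[0,0,0]},{"fingers":0,"slide":[0,0,0],"rotation":[0,0,0]},{"fingers":0,"slide":[0,0,0],"rotation":[0,0,0]},{"fingers":0,"slide":[0,0,0],"rotation":[0,0,0]}])

```text
clock: 16.35
tcp_pos: [0.6693, -0.4112, 0.2592]
tcp_rot: [0.599, 0.801, -0.0, -0.001]
ft_force: [0.3, -0.1, 0.0]
opening: 0.007
gripper_force: 0.0
```

drive_tool(steps=[{"fingers":0,"slide":[0,0,0],"rotation":[0,0,0]},{"fingers":0,"slide":[0,0,0],"rotation":[0,0,0]},{"fingers":0,"slide":[0,0,0],"rotation":[0,0,0]},{"fingers":0,"slide":[0,0,0],"rotation":[0,0,0]},{"fingers":0,"slide":[0,0,0],"rotation":[0,0,0]},{"fingers":0,"slide":[0,0,0],"rotation":[0,0,0]},{"fingers":0,"slide":[0,0,0],"rotation":[0,0,0]},{"fingers":0,"slide":[0,0,0],"rotation":[0,0,0]},{"fingers":0,"slide":[0,0,0],"rotation":[0,0,0]},{"fingers":0,"slide":[0,0,0],"rotation":[0,0,0]}])

```text
clock: 17.35
tcp_pos: [0.6698, -0.4121, 0.2604]
tcp_rot: [0.599, 0.801, -0.0, -0.0]
ft_force: [-0.0, 0.1, -0.6]
opening: 0.005
gripper_force: 0.0
```

drive_tool(steps=[{"fingers":0,"slide":[0,0,0],"rotation":[0,0,0]},{"fingers":0,"slide":[0,0,0],"rotation":[0,0,0]},{"fingers":0,"slide":[0,0,0],"rotation":[0,0,0]},{"fingers":0,"slide":[0,0,0],"rotation":[0,0,0]},{"fingers":0,"slide":[0,0,0],"rotation":[0,0,0]},{"fingers":0,"slide":[0,0,0],"rotation":[0,0,0]},{"fingers":0,"slide":[0,0,0],"rotation":[0,0,0]},{"fingers":0,"slide":[0,0,0],"rotation":[0,0,0]},{"fingers":0,"slide":[0,0,0],"rotation":[0,0,0]},{"fingers":0,"slide":[0,0,0],"rotation":[0,0,0]}])

```text
clock: 18.35
tcp_pos: [0.6698, -0.412, 0.2604]
tcp_rot: [0.599, 0.801, -0.0, -0.0]
ft_force: [-1.1, 0.0, -0.9]
opening: 0.005
gripper_force: 0.0
```

```bash
python3 - <<'E'
from h import *
im,d=capture("side");X=cloud("side",d).reshape(-1,3)-C
u,v,z=X@bx,X@by,X[:,2];k=(abs(u)<.1)&(abs(v)<.08)&(z>.03);print(k.sum(),np.percentile(z[k],[2,50,98]),np.polyfit(v[k],z[k],1))
cv2.imwrite("pics/s5.png",cv2.resize(im[...,::-1],(768,576)))
E
```

```text
2095 [0.09965413 0.10244735 0.10530101] [-0.00045536  0.10245564]
```

View pics/s5.png

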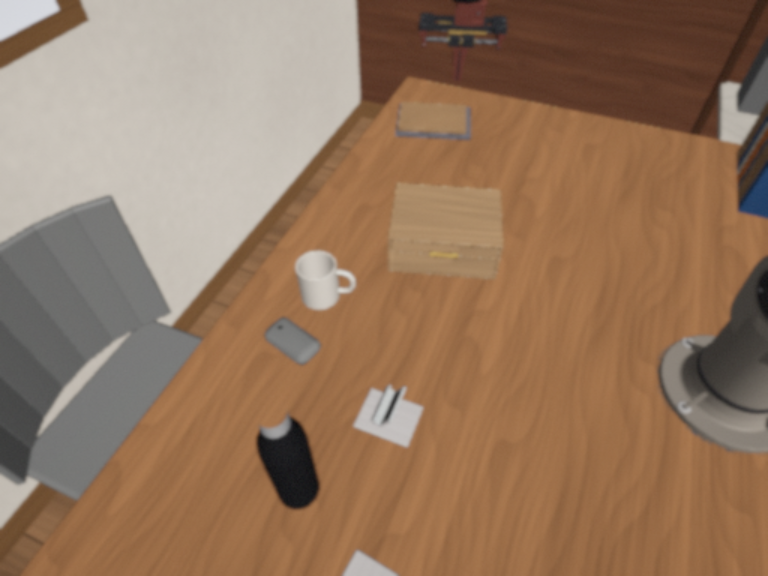

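The box at (447,230) is shut: its top is level at 102 mm (64 + 38). The mug, mouse and flask have not moved.

```bash
python3 -c "from rig import *;print(finish_job())"
```

```text
the job is handed in; nothing more can be done
None
```

The phone is standing in the middle groove, the lid fell shut by itself, nothing else was moved, and I handed the job in at about 18 s; no verdict was returned.

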